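# Hook and snap the shoebox lid shut

## Task

Close the black shoebox in the tray: pick up its lid, hook the lid's back lip fully home under the ledge at the back of the box with the lid's front raised, then swing the front down and press until the lid sits flush and the snap latch catches over it. Feel your way and press gently, never slamming or forcing the lid on the box, then let go; leave the other things on the shelf where they are.

Things in the scene. Friction and masses are not known exactly. Their poses are not given: they have to be found in the camera images.
- tray: Fixed wooden shoe tray, 208 x 276 mm, floor 4 mm, fence to z = 16. Origin: centre of its underside; x to the back, z up. In it stands the open black shoebox, square to it: 170 mm (x) by 260 (y), walls 5 mm. The box has up to 12 mm of play either way along x, so its place along x is known only to +-12 mm; it is heavy and stays put. Along y it is central. Its front and side rims are at z = 99.
- ledge_mid (a point): Where the ledge would be if the box stood mid-play: middle of its lower front edge, (66, 0, 106) mm in the tray frame; the true ledge is up to 12 mm nearer or farther along x. It spans the box's whole back and juts 14 mm inwards from the back wall's inner face (at x = 80 mid-play); underside 7 mm above the side rims, top at z = 113. Below it the box is open inside; contents stay under z = 55.
- lid: Loose black lid, 0.28 kg (varies by a quarter), lying right way up on the shelf. Origin: below its middle, at the foot of its lips; x to its back lip, z up. Panel z = 8 to 13 mm, x = -90 (front edge) to 62, y = +-130; its rear corners (x = 62, |y| over 100) ride on the box's side rims while the lip is hooked. Ribs below it at |y| = 117 to 121 drop inside the box's side walls.
- lid_grip (a point): Centre of the lid's grip bar, (0, 0, 37) mm in the lid frame; axes are the lid's. The bar runs along y, 90 mm long, 14 wide (x), 16 high, on a post at each end; below it is a 16 mm gap to the panel.
- lid_lip (a point): Middle of the tip of the lid's back lip, (79, 0, 10.5) mm in the lid frame. The lip is the 5 mm panel carried on from x = 62 to 79, y = +-100 mm; it goes under the ledge. Fully home its tip meets the box's back wall; it must stay within 2 mm of that wall for the lid to go down.
- lid_front (a point): Middle of the lid's front edge, top face: (-90, 0, 13) mm in the lid frame; shut, at z = 104 in the tray frame. Behind it a locating lip hangs 8 mm below the panel, y = +-122.5, front face at x = -79 (hardly drafted): it drops just inside the box's front wall (inner faces of front and back walls are 160 mm apart, of the side walls 250) only if the back lip is home.
- latch (a joint): Snap latch, middle of the box front: sprung upright arm 40 mm wide outside the front wall, moves with the box. 0 rad = upright at rest, grows when pushed outwards (0.05 to 0.1 as the lid passes), springs back. Its tooth ends 1 mm in front of the box's front face, underside at z = 105.8, sloped top up to 123. Snapping takes about 4 N down on the lid's front edge or 8 N on the grip bar.
- brush: Bystander: chrome shoe brush 170 x 50 x 42 mm, bristles down; origin at its underside's centre.
- shoe_tree: Bystander: pale blue plastic shoe tree, 260 mm long, 72 wide, 62 high; origin at its underside's middle.
- dish: Bystander: clear glass cufflink dish, 92 mm across, 30 high; origin at its underside's centre.
- hanger: Bystander: folded bamboo hanger lying flat, 230 mm plus its hook; origin at its underside's middle.
- tin: Bystander: round polish tin, 74 mm across, 26 high; origin at its underside's centre.
- shoehorn: Bystander: steel shoehorn lying flat, 195 mm long; origin at its underside's middle.

How it is judged:
By the outcome, as a careful person would: the job done as asked, in the order asked, and still so for the second after the job is handed in, with the robot touching nothing.
It also fails if it takes over 58 s, if anything falls off the work surface, if the arm or the gripper's body presses on something with over 40 N, if the wrist force passes 120 N, or if a joint passes its speed limit or range.

## Robot

A 6-joint arm with a two-finger parallel gripper is mounted at the origin on the work surface. World frame = base frame: x ahead of the robot, y to its left, z up, the work surface at z = 0. Lengths are in m, angles in rad, forces in N, time in s.
With the tool pointing down it reaches from about 0.35 to 0.775 m from the base axis. Payload 7.3 kg.
Tool frame: the origin (TCP) lies midway between the tips of the shut fingers; the grasp point (between the pads) lies 19 mm behind it (robot.grip_depth is the z of the grasp point in the tool frame, in m); z points along the fingers, y is the line along which they close (so a half turn about z gives the same grasp; the last joint's range is limited). The gripper opens to 92 mm and grips with 3 to 60 N. Pads are 19 mm wide; open, the fingers measure 130 mm over their backs; the gripper's body (75 mm by 190 mm) begins 47 mm behind the grasp point.
Start: joints at [-1.264, 0.342, 1.524, -0, 1.275, -0.146], TCP at [0.23, -0.472, 0.227] pointing down, gripper open.
Joint ranges: [-2.53, 2.53], [-0.77, 2.02], [0.04, 2.7], [-1, 4.14], [0.28, 2.66], [-3.11, 3.11]. Speed limits (rad/s): [2.57, 2.57, 3.14, 3.14, 3.14, 3.14].

## Interface

Orientations are given as [roll, pitch, yaw] about the fixed x, y, z axes, in that order (R = Rz(yaw) Ry(pitch) Rx(roll)).
In Python, from cell import robot, viewer gives the robot as it stands.
- The arm moves only by the tool step_arm, never from a script. Its argument "increments" is a list of rows, each an object with "delta_pos": the shift along the tool's x, y, z in cm, a list of three; "dr": the turn, a rotation vector about the tool's x, y, z in degrees, a list of three; "fingers": the closure, from -1 (fully open) to 1 (shut), so that 0 is half open. In form: [{"delta_pos": [tx, ty, tz], "dr": [wx, wy, wz], "fingers": fingers}, ...]. A call has exactly 5 rows; each row is the pose to reach, as a shift and turn from the pose commanded when the call began, along the tool's axes at that moment; what a row does not reach only later rows make up. A row lasts 1/8 s, in which the tool goes at most 62.5 mm and 10.7 degrees, less where a joint would pass 70% of its speed; a pose out of reach is approached as far as the arm can. A call with a gripper value outside its range is refused whole. The fingers move at their own pace and stop on an object; "newtons" is the grip in N (left out, the last holds). Time passes only in rows, so rows that repeat a pose let the fingers close, or fill a call up. It gives the time, the measured TCP pose, the force, the opening and the grip force at its end, in the units of the state.
- robot.observe(): the state, without advancing time (a new reading comes with each control period).
- viewer.read_camera(name): name is "scene" or "side" or "wrist"; returns the picture (480x640x3 uint8, red, green, blue); there is no depth.
- viewer.camera_params(name): a dict with "K" (3x3 intrinsics, pixels), "T" (4x4, takes a point from camera to world coordinates). Camera axes: x right, y down, z forward; pixel columns grow to the right and rows downward; lengths in m; the calibration is good to about 2 mm. A picture is of the moment at which its call begins: read the wrist's pose just before it. camera_params takes no time and is no camera call; for the wrist camera it gives the pose at the moment of the call.
- robot.hand_in(): hands the job in; it is judged then, once.
The state is a dict: "time": time; "qpos": joint angles; "qvel": joint speeds; "joint_efforts": joint torques, N m; "tool_pos": TCP position; "tool_rot": TCP orientation; "contact_force": force on the tool from outside, world axes, zero at the start; "torque": the same for the moment, N m; "opening": finger opening in m; "grip_force": force on a finger pad.
Only numpy, scipy, OpenCV 4.12 (cv2) and the standard library are available. Lean on these libraries where they do the work, as an engineer would, in place of code of your own. Each camera call takes 0.05 s, during which the arm holds its last target. There are 200 camera calls.

## Working session

There is one attempt and no reset: what is moved stays moved. The work goes in short steps, Python scripts to look and compute and a tool call to move; the robot and the scene stay as the last step left them, time stands still between calls to the robot, and variables do not carry over. Pictures are saved under pics/ and viewed, at most 10 in all, crops included, and the job is handed in when it is done.

Besides the shell and the picture viewer there is one more tool, called in YAML: its name, and indented under it one key for each argument. step_arm: Moves the arm, as the interface text tells. Its arguments: {"type":"object","properties":{"increments":{"type":"array"},"newtons":{"type":"number"}},"required":["increments"]}

```bash
mkdir -p pics; ls; python3 - <<'E'
from cell import robot, viewer
import cv2,numpy as np
for n in ("scene","side"):
    im=viewer.read_camera(n); p=viewer.camera_params(n)
    cv2.imwrite(f"pics/{n}0.png",im[:,:,::-1]); print(n,p["K"].round(1).tolist(),p["T"].round(4).tolist())
s=robot.observe(); print(s)
E
```

```text
pics
scene [[508.3, 0.0, 308.5], [0.0, 508.3, 247.3], [0.0, 0.0, 1.0]] [[0.0482, 0.6788, -0.7327, 1.5465], [0.9988, -0.0289, 0.039, -0.027], [0.0053, -0.7338, -0.6794, 1.0301], [0.0, 0.0, 0.0, 1.0]]
side [[510.2, 0.0, 326.4], [0.0, 510.2, 240.8], [0.0, 0.0, 1.0]] [[-0.691, -0.4724, 0.5471, -0.3275], [-0.7227, 0.4383, -0.5344, 0.8648], [0.0127, -0.7646, -0.6443, 1.1232], [0.0, 0.0, 0.0, 1.0]]
{'time': 0.1, 'qpos': array([-1.26401366e+00,  3.42641820e-01,  1.52488750e+00, -3.30733651e-05,
        1.27538791e+00, -1.45993529e-01]), 'qvel': array([ 0.00053811, -0.00194466, -0.00209838,  0.00095598,  0.00095389,
        0.00123679]), 'joint_efforts': array([ 1.64388504e-03, -4.32004559e+01, -2.44694728e+01,  7.18925754e-02,
        5.26019465e-02, -7.40403289e-05]), 'tool_pos': array([ 0.22957698, -0.47175953,  0.22613215]), 'tool_rot': array([-3.14027757e+00, -1.61400917e-04,  4.52785742e-01]), 'contact_force': array([-0.39897418,  0.74881324, -0.35783814]), 'torque': array([0.03057931, 0.02827618, 0.00413596]), 'grip_force': 0.0, 'opening': 0.09187447685075065}
```

View pics/scene0.png

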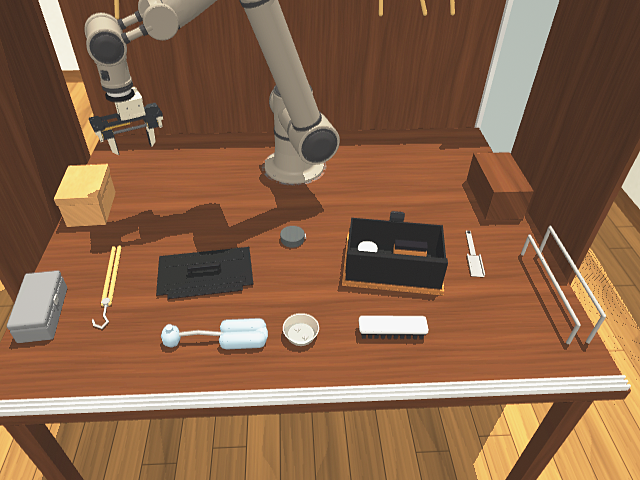

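View pics/side0.png

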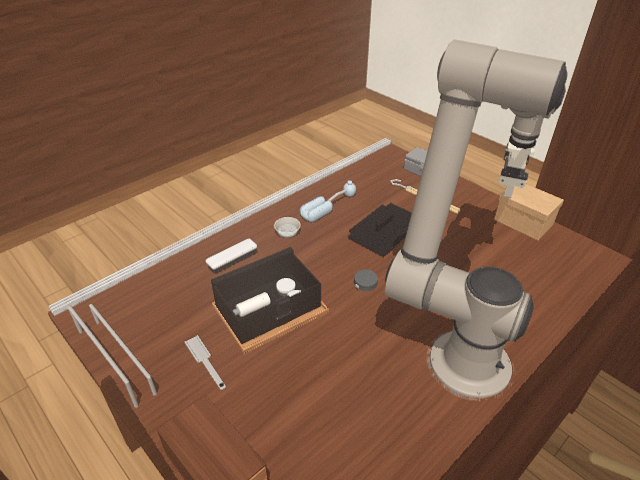

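The scene picture shows the lid at about (204, 272), lip towards the scene camera (+x). The box is at about (397, 255), with its latch on the robot side at (397, 215). I'll zoom in for the corners.

```bash
python3 - <<'E'
import cv2,numpy as np
im=cv2.imread("pics/scene0.png")
a=cv2.resize(im[240:304,150:260],None,fx=4.5,fy=4.5,interpolation=cv2.INTER_CUBIC)
b=cv2.resize(im[205:300,335:455],None,fx=3,fy=3,interpolation=cv2.INTER_CUBIC)
c=np.zeros((590,800,3),np.uint8)
a=np.clip(a*2.2,0,255).astype(np.uint8);b=np.clip(b*1.8,0,255).astype(np.uint8)
c[:a.shape[0],:a.shape[1]]=a; c[a.shape[0]+5:a.shape[0]+5+b.shape[0],:b.shape[1]]=b
print(a.shape,b.shape)
c=c[:580]
im=cv2.imread("pics/side0.png")
d=cv2.resize(im[200:256,345:415],None,fx=4.2,fy=4.2,interpolation=cv2.INTER_CUBIC);d=np.clip(d*2.2,0,255).astype(np.uint8)
e=cv2.resize(im[245:355,205:335],None,fx=2.5,fy=2.5,interpolation=cv2.INTER_CUBIC);e=np.clip(e*1.8,0,255).astype(np.uint8)
c[:d.shape[0],500:500+d.shape[1]]=d; c[293:293+e.shape[0],400:400+e.shape[1]]=e
cv2.imwrite("pics/crop1.png",c)
E
```

```text
(288, 495, 3) (285, 360, 3)
```

View pics/crop1.png

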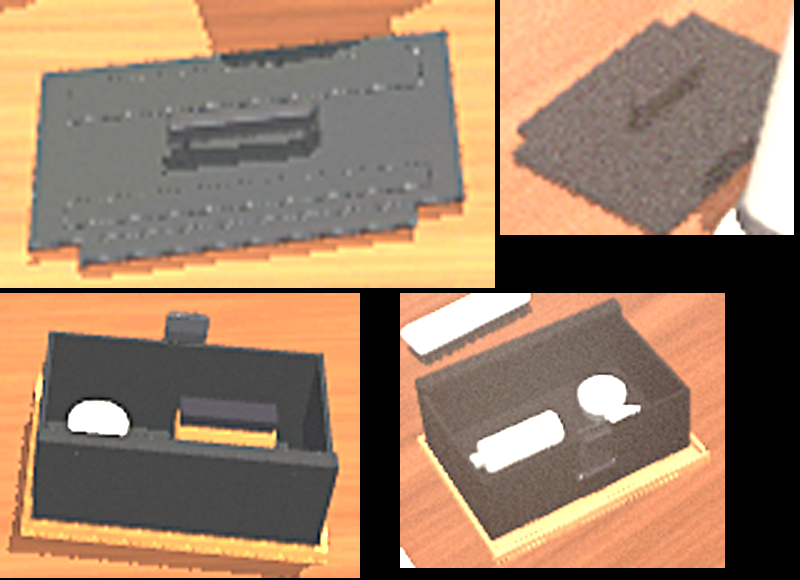

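The crops show these scene pixels:
- **Lid:** corners at about (159.6, 256.2), (248.7, 247.3), (252.9, 284.4) and (156.9, 294.7).
- **Box front rim:** corners at (351, 218) and (443, 225).
- **Ledge:** back corners at (347, 255) and (447, 262).

```bash
cat > h.py <<'E'
import numpy as np, cv2
from scipy.optimize import least_squares
from scipy.spatial.transform import Rotation as R
from cell import robot, viewer
def ray(n,px,z,P=None):
    p=P or viewer.camera_params(n); K,T=p["K"],p["T"]
    px=np.atleast_2d(px); d=np.c_[(px-K[:2,2])/[K[0,0],K[1,1]],np.ones(len(px))]@T[:3,:3].T
    return T[:3,3]+d*((z-T[2,3])/d[:,2])[:,None]
def proj(P,X):
    c=(np.atleast_2d(X)-P["T"][:3,3])@P["T"][:3,:3]; u=c@P["K"].T
    return u[:,:2]/u[:,2:]
def fit2(M,W):  # planar pose from model xy to world xy
    f=lambda v:((M@np.array([[np.cos(v[2]),np.sin(v[2])],[-np.sin(v[2]),np.cos(v[2])]])+v[:2])-W).ravel()
    r=least_squares(f,[*W.mean(0),0]); return r.x,np.abs(r.fun.reshape(-1,2)).round(4)
def fwd(v,p): c,s=np.cos(v[2]),np.sin(v[2]); return np.array([v[0]+c*p[0]-s*p[1],v[1]+s*p[0]+c*p[1]])
def st():
    s=robot.observe(); print(round(s['time'],2),'pos',s['tool_pos'].round(4),'rot',np.degrees(s['tool_rot']).round(2),'F',s['contact_force'].round(1),'op',round(s['opening'],4)); return s
E
python3 - <<'E'
from h import *
M=np.array([[-.09,.13],[-.09,-.13],[.062,-.13],[.062,.13],[.079,-.1],[.079,.1]])
px=np.array([[159.6,256.2],[248.7,247.3],[252.9,284.4],[156.9,294.7],[241.6,290.7],[168.2,298.2]])
W=ray("scene",px,.013)[:,:2]
print(W.round(3))
for s in(1,-1):
    print("lid",*fit2(M*[1,s],W))
print("box rim",ray("scene",[[351.3,218.3],[443.3,225.3]],.099).round(4).tolist(),"ledge",ray("scene",[[347.3,255],[447.3,262.3]],.113).round(4).tolist())
print("side: ledge",ray("side",[[211.4,280.6],[293,248.6]],.113).round(4).tolist(),"rim",ray("side",[[321,283.8]],.099).round(4).tolist())
E
```

```text
[[ 0.469 -0.399]
 [ 0.442 -0.144]
 [ 0.592 -0.127]
 [ 0.618 -0.382]
 [ 0.614 -0.157]
 [ 0.632 -0.35 ]]
lid [ 0.57817649 -0.25840403 -3.04532879] [[0.2112 0.0203]
 [0.2132 0.0241]
 [0.0879 0.0076]
 [0.0895 0.0118]
 [0.1239 0.0095]
 [0.1231 0.0155]]
lid [ 0.54434902 -0.2618215   0.10510607] [[0.0006 0.0011]
 [0.0009 0.0024]
 [0.0005 0.0013]
 [0.0012 0.0026]
 [0.0014 0.0029]
 [0.0012 0.003 ]]
box rim [[0.425, 0.1553, 0.099], [0.4669, 0.4126, 0.099]] ledge [[0.5913, 0.1256, 0.113], [0.6295, 0.3805, 0.113]]
side: ledge [[0.6243, 0.3828, 0.113], [0.5724, 0.126, 0.113]] rim [[0.4159, 0.1572, 0.099]]
```

Lid pose comes out at about (0.544, -0.262) with yaw 6.0°; the fit leaves at most 3 mm and the sizes match. The box has yaw of about -9.5° and its centre near (0.53, 0.27). I'll move above the lid with the tool yaw at 96°.

```bash
cat >> h.py <<'E'
def plan(pos,rpy_deg):
    """increment in tool axes (cm, deg) from the measured pose to a target"""
    s=robot.observe(); A=R.from_euler('xyz',s['tool_rot']); B=R.from_euler('xyz',rpy_deg,degrees=True)
    print('delta_pos',(A.inv().apply(np.array(pos)-s['tool_pos'])*100).round(2),'dr',np.degrees((A.inv()*B).as_rotvec()).round(2))
E
python3 -c "
from h import *
plan([.544,-.262,.20],[180,0,96])"
```

```text
delta_pos [37.45 -5.1   2.63] dr [-6.000e-02 -5.000e-02 -7.006e+01]
```

step_arm:
  increments:
    - {"delta_pos": [5.3, -0.7, 0.4], "dr": [0, 0, -10], "fingers": -1}
    - {"delta_pos": [10.7, -1.5, 0.8], "dr": [0, 0, -20], "fingers": -1}
    - {"delta_pos": [16, -2.2, 1.1], "dr": [0, 0, -30], "fingers": -1}
    - {"delta_pos": [21.4, -2.9, 1.5], "dr": [0, 0, -40], "fingers": -1}
    - {"delta_pos": [26.7, -3.6, 1.9], "dr": [0, 0, -50], "fingers": -1}

```text
time: 0.72
tool_pos: [0.4553, -0.3216, 0.2073]
tool_rot: [-3.141, -0.0, 1.331]
contact_force: [0.3, -0.6, -0.1]
opening: 0.0921
grip_force: 0.0
```

```bash
python3 -c "
from h import *
st();plan([.544,-.262,.20],[180,0,96])"
```

```text
0.72 pos [ 0.4553 -0.3216  0.2073] rot [-1.7997e+02 -1.0000e-02  7.6270e+01] F [ 0.3 -0.6 -0.1] op 0.0921
delta_pos [7.9  7.2  0.73] dr [-2.000e-02 -1.000e-02 -1.973e+01]
```

step_arm:
  increments:
    - {"delta_pos": [2.5, 2.3, 0.2], "dr": [0, 0, -6], "fingers": -1}
    - {"delta_pos": [5, 4.6, 0.4], "dr": [0, 0, -12], "fingers": -1}
    - {"delta_pos": [7, 6.4, 0.6], "dr": [0, 0, -17], "fingers": -1}
    - {"delta_pos": [7.9, 7.2, 0.7], "dr": [0, 0, -19.7], "fingers": -1}
    - {"delta_pos": [7.9, 7.2, 0.7], "dr": [0, 0, -19.7], "fingers": -1}

```text
time: 1.35
tool_pos: [0.543, -0.2635, 0.2003]
tool_rot: [-3.141, -0.0, 1.669]
contact_force: [0.1, -0.4, -0.2]
opening: 0.092
grip_force: 0.0
```

```bash
python3 - <<'E'
from h import *
st();P=viewer.camera_params("wrist"); im=viewer.read_camera("wrist")
cv2.imwrite("pics/w1.png",im[:,:,::-1]); print(P)
v=[.5443,-.2618,.1051]
for p,z in (((0,.045),.045),((0,-.045),.045),((-.09,.13),.013),((-.09,-.13),.013),((.062,.13),.013),((.062,-.13),.013)):
    print(p,proj(P,[*fwd(v,p),z]).round(1))
E
```

```text
1.35 pos [ 0.543  -0.2635  0.2003] rot [-1.7995e+02 -2.0000e-02  9.5660e+01] F [ 0.1 -0.4 -0.2] op 0.092
{'K': array([[378.68354464,   0.        , 316.39053842],
       [  0.        , 378.68354464, 240.25505513],
       [  0.        ,   0.        ,   1.        ]]), 'T': array([[ 9.95206803e-01,  9.48633186e-02,  2.37564677e-02,
         5.36602352e-01],
       [ 9.77896048e-02, -9.63420532e-01, -2.49515676e-01,
        -1.96582455e-01],
       [-7.82416327e-04,  2.50642834e-01, -9.68079314e-01,
         3.57959281e-01],
       [ 0.00000000e+00,  0.00000000e+00,  0.00000000e+00,
         1.00000000e+00]])}
(0, 0.045) [[317.9 168.4]]
(0, -0.045) [[318.5 273.1]]
(-0.09, 0.13) [[210.   63.9]]
(-0.09, -0.13) [[229.9 342.6]]
(0.062, 0.13) [[391.   62.4]]
(0.062, -0.13) [[380.2 341.7]]
```

View pics/w1.png

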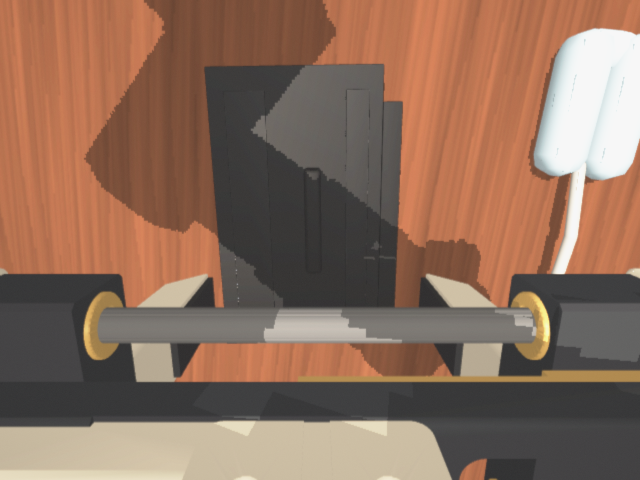

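The wrist picture shows the bar from (313, 168) to (313.5, 272), with the lid's far corners at (207, 67) and (383, 65). The columns sit about 5 px left of the prediction, so I'll correct by roughly 4 mm.

```bash
python3 - <<'E'
from h import *
P=viewer.camera_params("wrist")
b=ray("wrist",[[313,168],[313.4,272]],.045,P)[:,:2]; c=ray("wrist",[[207,67],[383,65.5]],.013,P)[:,:2]
W=np.r_[b,c]; M=np.array([[0,.045],[0,-.045],[-.09,.13],[.062,.13]])
v,r=fit2(M,W); print(v,np.degrees(v[2]),r,b.mean(0))
plan([*v[:2],.06],[180,0,90+np.degrees(v[2])]); 
E
```

```text
[ 0.5397179  -0.26360989  0.10655134] 6.104942020826514 [[0.0003 0.0012]
 [0.0005 0.0017]
 [0.002  0.0011]
 [0.0018 0.0018]] [ 0.53962167 -0.26212794]
delta_pos [ 0.07 -0.27 14.05] dr [-0.04 -0.   -0.52]
```

step_arm:
  increments:
    - {"delta_pos": [0.1, -0.3, 5], "dr": [0, 0, -0.5], "fingers": -1}
    - {"delta_pos": [0.1, -0.3, 10], "dr": [0, 0, -0.5], "fingers": -1}
    - {"delta_pos": [0.1, -0.3, 14], "dr": [0, 0, -0.5], "fingers": -1}
    - {"delta_pos": [0.1, -0.3, 16.8], "dr": [0, 0, -0.5], "fingers": -1}
    - {"delta_pos": [0.1, -0.3, 18.1], "dr": [0, 0, -0.5], "fingers": -1}

```text
time: 2.02
tool_pos: [0.5385, -0.2636, 0.0184]
tool_rot: [-3.14, -0.001, 1.676]
contact_force: [0.2, -0.4, 0.4]
opening: 0.0921
grip_force: 0.0
```

step_arm:
  increments:
    - {"delta_pos": [0, 0, 0], "dr": [0, 0, 0], "fingers": 0.3}
    - {"delta_pos": [0, 0, 0], "dr": [0, 0, 0], "fingers": 0.6}
    - {"delta_pos": [0, 0, 0], "dr": [0, 0, 0], "fingers": 1}
    - {"delta_pos": [0, 0, 0], "dr": [0, 0, 0], "fingers": 1}
    - {"delta_pos": [0, 0, 0], "dr": [0, 0, 0], "fingers": 1}
  newtons: 40

```text
time: 2.65
tool_pos: [0.5401, -0.2631, 0.0201]
tool_rot: [3.141, 0.0, 1.678]
contact_force: [0.3, -0.8, 0.0]
opening: 0.0463
grip_force: 0.0
```

```bash
python3 -c "
from h import *
s=st();print(s['grip_force'])"
```

```text
2.65 pos [ 0.5401 -0.2631  0.0201] rot [1.7998e+02 2.0000e-02 9.6150e+01] F [ 0.3 -0.8  0. ] op 0.0463
0.0
```

step_arm:
  increments:
    - {"delta_pos": [0, 0, 0.15], "dr": [0, 0, 0], "fingers": 1}
    - {"delta_pos": [0, 0, 0.15], "dr": [0, 0, 0], "fingers": 1}
    - {"delta_pos": [0, 0, 0.15], "dr": [0, 0, 0], "fingers": 1}
    - {"delta_pos": [0, 0, 0.15], "dr": [0, 0, 0], "fingers": 1}
    - {"delta_pos": [0, 0, 0.15], "dr": [0, 0, 0], "fingers": 1}
  newtons: 40

```text
time: 3.28
tool_pos: [0.5399, -0.2631, 0.0181]
tool_rot: [-3.141, -0.0, 1.678]
contact_force: [-0.5, 0.0, -0.3]
opening: 0.0134
grip_force: 40.0
```

step_arm:
  increments:
    - {"delta_pos": [0, 0, 0], "dr": [0, 0, 0], "fingers": 1}
    - {"delta_pos": [0, 0, -1.5], "dr": [0, 0, 0], "fingers": 1}
    - {"delta_pos": [0, 0, -4], "dr": [0, 0, 0], "fingers": 1}
    - {"delta_pos": [0, 0, -8], "dr": [0, 0, 0], "fingers": 1}
    - {"delta_pos": [0, 0, -12], "dr": [0, 0, 0], "fingers": 1}
  newtons: 40

```text
time: 3.9
tool_pos: [0.5398, -0.2629, 0.14]
tool_rot: [-3.141, -0.0, 1.678]
contact_force: [-0.2, -0.7, -2.8]
opening: 0.0137
grip_force: 40.0
```

```bash
python3 -c "
from h import *
s=st();print(s['grip_force'],s['torque'],s['qpos'])
plan([.47,.24,.30],[180,0,80.5])"
```

```text
3.9 pos [ 0.5398 -0.2629  0.14  ] rot [-1.7999e+02 -1.0000e-02  9.6130e+01] F [-0.2 -0.7 -2.8] op 0.0137
39.99314367771149 [-0.03663176 -0.18249834 -0.0159661 ] [-5.80885195e-01  5.54819476e-01  1.42954459e+00  8.12027754e-05
  1.15742533e+00 -6.87931493e-01]
delta_pos [ 50.75  -1.57 -16.  ] dr [-1.000e-02 -1.000e-02  1.563e+01]
```

The lid is held with a 40 N grip and weighs about 2.8 N. Held, it blocks most of the wrist view, so I'll stand off towards the base, where the ledge falls in the free strip at the right of the image.

```bash
python3 -c "
from h import *
plan([.34,.21,.40],[180,0,80.5])"
```

```text
delta_pos [ 49.16 -14.81 -25.99] dr [-1.000e-02 -1.000e-02  1.563e+01]
```

step_arm:
  increments:
    - {"delta_pos": [1, -0.3, -3], "dr": [0, 0, 0.5], "fingers": 1}
    - {"delta_pos": [4, -1.2, -7], "dr": [0, 0, 2], "fingers": 1}
    - {"delta_pos": [8.5, -2.5, -11], "dr": [0, 0, 4], "fingers": 1}
    - {"delta_pos": [13.5, -4, -14], "dr": [0, 0, 6], "fingers": 1}
    - {"delta_pos": [18.5, -5.5, -17], "dr": [0, 0, 8], "fingers": 1}

```text
time: 4.53
tool_pos: [0.4643, -0.0835, 0.31]
tool_rot: [3.141, -0.0, 1.537]
contact_force: [0.3, 1.7, -3.0]
opening: 0.014
grip_force: 40.0
```

```bash
python3 -c "
from h import *
st();plan([.34,.21,.40],[180,0,80.5])"
```

```text
4.53 pos [ 0.4643 -0.0835  0.31  ] rot [179.94  -0.    88.04] F [ 0.3  1.7 -3. ] op 0.014
delta_pos [ 28.91 -13.42  -9.01] dr [ 0.06 -0.01  7.54]
```

step_arm:
  increments:
    - {"delta_pos": [5, -2, -2], "dr": [0, 0, 2], "fingers": 1}
    - {"delta_pos": [10, -4.5, -4], "dr": [0, 0, 4], "fingers": 1}
    - {"delta_pos": [15, -7, -6], "dr": [0, 0, 6], "fingers": 1}
    - {"delta_pos": [20, -9.5, -8], "dr": [0, 0, 7.5], "fingers": 1}
    - {"delta_pos": [24.5, -11.5, -9], "dr": [0, 0, 7.5], "fingers": 1}

```text
time: 5.15
tool_pos: [0.3569, 0.1651, 0.4002]
tool_rot: [3.139, -0.001, 1.407]
contact_force: [-0.0, 0.4, -3.0]
opening: 0.0138
grip_force: 40.0
```

step_arm:
  increments:
    - {"delta_pos": [3, -1.4, 0], "dr": [0, 0, 0], "fingers": 1}
    - {"delta_pos": [4.4, -1.9, 0], "dr": [0, 0, 0], "fingers": 1}
    - {"delta_pos": [4.4, -1.9, 0], "dr": [0, 0, 0], "fingers": 1}
    - {"delta_pos": [4.4, -1.9, 0], "dr": [0, 0, 0], "fingers": 1}
    - {"delta_pos": [4.4, -1.9, 0], "dr": [0, 0, 0], "fingers": 1}

```text
time: 5.78
tool_pos: [0.3473, 0.2092, 0.3981]
tool_rot: [-3.142, 0.0, 1.406]
contact_force: [0.2, -0.1, -3.1]
opening: 0.0135
grip_force: 40.0
```

```bash
python3 - <<'E'
from h import *
st();P=viewer.camera_params("wrist"); im=viewer.read_camera("wrist")
cv2.imwrite("pics/w2.png",im[:,:,::-1]); np.savez("w2.npz",**P)
E
```

```text
5.78 pos [0.3473 0.2092 0.3981] rot [-1.800e+02  3.000e-02  8.055e+01] F [ 0.2 -0.1 -3.1] op 0.0135
```

View pics/w2.png

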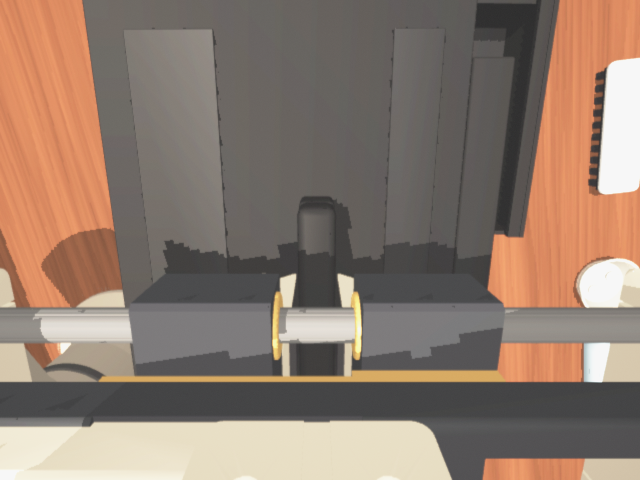

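The picture shows the ledge in the free strip, its outer edge running from (553, 0) to (523, 237), with the far end just cut off at the top. I'll shift 3 cm along +y and look again.

step_arm:
  increments:
    - {"delta_pos": [1, 0, 0], "dr": [0, 0, 0], "fingers": 1}
    - {"delta_pos": [2.2, 0, 0], "dr": [0, 0, 0], "fingers": 1}
    - {"delta_pos": [3, 0, 0], "dr": [0, 0, 0], "fingers": 1}
    - {"delta_pos": [3, 0, 0], "dr": [0, 0, 0], "fingers": 1}
    - {"delta_pos": [3, 0, 0], "dr": [0, 0, 0], "fingers": 1}

```text
time: 6.45
tool_pos: [0.3517, 0.2397, 0.3981]
tool_rot: [-3.141, 0.0, 1.408]
contact_force: [0.0, 0.8, -2.7]
opening: 0.0135
grip_force: 40.0
```

```bash
python3 - <<'E'
from h import *
st();P=viewer.camera_params("wrist"); im=viewer.read_camera("wrist")[:,:,::-1].copy()
cv2.imwrite("pics/w3.png",im); np.savez("w3.npz",**P)
a=cv2.resize(im[0:290,460:600],None,fx=2.05,fy=2.05,interpolation=cv2.INTER_CUBIC)
b=cv2.resize(im[0:70,480:570],None,fx=5,fy=4,interpolation=cv2.INTER_CUBIC)
d=cv2.resize(im[200:275,480:570],None,fx=5,fy=4,interpolation=cv2.INTER_CUBIC)
c=np.zeros((600,800,3),np.uint8); c[:a.shape[0],:a.shape[1]]=a; c[:280,300:750]=b; c[300:600,300:750]=d
cv2.imwrite("pics/w3c.png",np.clip(c*2.5,0,255).astype(np.uint8))
E
```

```text
6.45 pos [0.3517 0.2397 0.3981] rot [-1.7999e+02  2.0000e-02  8.0670e+01] F [ 0.   0.8 -2.7] op 0.0135
```

View pics/w3c.png

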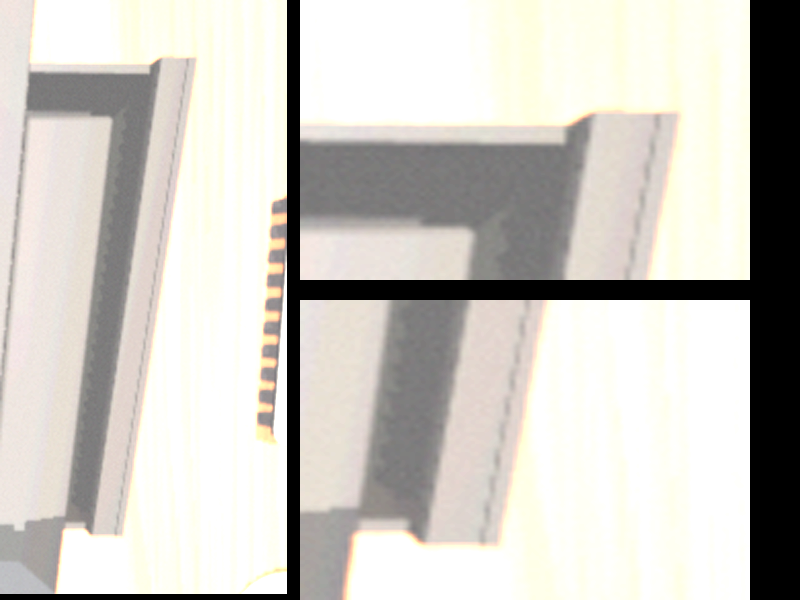

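The crop shows the ledge top clearly:
- **Far corners:** (555.2, 27.8) and (537.6, 28.3).
- **Near corners:** (519.2, 260.6) and (504.6, 260.3).

```bash
python3 - <<'E'
from h import *
P=dict(np.load("w3.npz"))
W=ray("",[[555.2,27.8],[537.6,28.3],[519.2,260.6],[504.6,260.3]],.113,P)[:,:2]; print(W.round(4))
M=np.array([[.085,.13],[.066,.13],[.085,-.13],[.066,-.13]])
v,r=fit2(M,W); print(v,np.degrees(v[2]),r.tolist())
# far rim (side rim z=.099) crop point check
print(ray("",[[479.6+.4,31],[535,31.2]],.099,P).round(4))
q=W[0]-W[2];print('yaw back edge',np.degrees(np.arctan2(-q[0],q[1])),np.linalg.norm(q)); q=W[1]-W[3];print(np.degrees(np.arctan2(-q[0],q[1])),np.linalg.norm(q))
E
```

```text
[[0.6301 0.3801]
 [0.6118 0.3826]
 [0.5849 0.1269]
 [0.5672 0.1302]]
[ 0.52414944  0.26811498 -0.17555405] -10.058506212530977 [[0.0005, 0.0012], [0.0001, 0.002], [0.0003, 0.0016], [0.0008, 0.0016]]
[[0.5577 0.3926 0.099 ]
 [0.6168 0.3826 0.099 ]]
yaw back edge -10.123207457257843 0.25720246895849525
-10.002114098545436 0.25633538662749955
```

```bash
python3 - <<'E'
from h import *
P=dict(np.load("w3.npz")); im=cv2.imread("pics/w3.png").astype(int).sum(2)
s=st(); A=R.from_euler('xyz',s['tool_rot'])
z=s['tool_pos'][2]-.0051
print(im[50:66,490:494].mean(1).round(0), im[57:62,500:520:1].tolist()[3])
for px in ([512.8,58],[497,58]): 
    w=ray("",[px],z,P)[0]; print(A.inv().apply(w-s['tool_pos']).round(4))
E
```

```text
6.5 pos [0.3517 0.2396 0.3982] rot [-1.800e+02  2.000e-02  8.065e+01] F [-0.4 -0.5 -3.1] op 0.0135
[149. 147. 149. 157. 176. 200. 212. 238. 258. 272. 272. 272. 275. 274.
 272. 274.] [272, 270, 273, 269, 267, 265, 266, 266, 265, 266, 264, 261, 261, 257, 218, 175, 165, 163, 164, 164]
[0.0995 0.0775 0.0051]
[0.0995 0.0713 0.0051]
```

```bash
python3 - <<'E'
import cv2,numpy as np
im=cv2.imread("pics/w3.png")
a=cv2.resize(im[30:90,440:540],None,fx=5,fy=5,interpolation=cv2.INTER_CUBIC)
b=cv2.resize(im[170:240,270:370],None,fx=4,fy=4,interpolation=cv2.INTER_CUBIC)
c=np.zeros((590,500,3),np.uint8);c[:300]=a;c[305:585,:400]=b
cv2.imwrite("pics/w3d.png",np.clip(c*2.5,0,255).astype(np.uint8))
E
```

```text
(no output)
```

View pics/w3d.png

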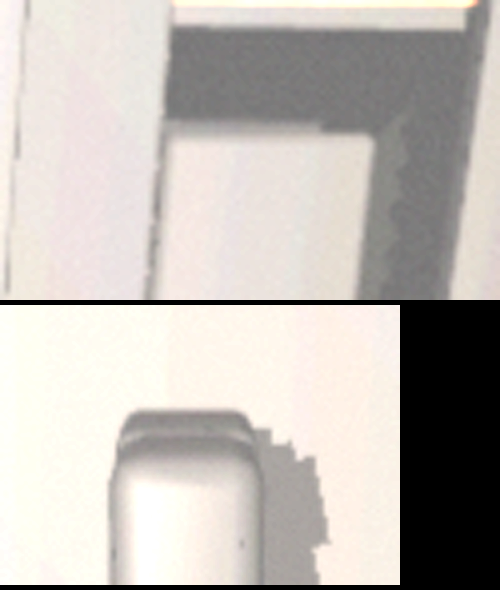

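The lid sits square in the grip: its lip corner measures (99.5 to 100.4, 77.5) mm, against (100, 79) expected. The box is at (0.524, 0.268) with yaw -10.06°. I'll plan a 16° tilt with the lip 28 mm short of home.

```bash
cat >> h.py <<'E'
BOX=[.5241,.2681,-10.06]
L2T=np.array([[0,1,0],[1,0,0],[0,0,-1.]])  # tool axes in lid frame (columns)
def goal(dx,h,th,dy=0,box=None):
    """dx: pivot x from home, h: pivot height over rims, mm; th tilt deg"""
    b=box or BOX; t=np.radians(th)
    tip=max(17*np.cos(t)+5*np.sin(t),17*np.cos(t))
    Rl=R.from_euler('xyz',[0,th,b[2]],degrees=True)
    piv=R.from_euler('z',b[2],degrees=True).apply([(80-tip+dx)/1e3,dy/1e3,.099+h/1e3])+[b[0],b[1],0]
    pos=piv+Rl.apply([-.062,0,.0101])
    rpy=R.from_matrix(Rl.as_matrix()@L2T).as_euler('xyz',degrees=True)
    return pos,rpy
def where(box=None):
    """inverse: dx,dy,h,th,yaw err of the lid from the measured tool pose"""
    b=box or BOX; s=st(); A=R.from_euler('xyz',s['tool_rot']).as_matrix()@L2T.T
    th=np.degrees(np.arctan2(-A[2,0],A[0,0]*np.cos(np.radians(b[2]))+A[1,0]*np.sin(np.radians(b[2]))))
    t=np.radians(th); p=s['tool_pos']-A@[-.062,0,.0101]
    q=R.from_euler('z',-b[2],degrees=True).apply(p-[b[0],b[1],0])*1e3
    tip=17*np.cos(t)+max(5*np.sin(t),0)
    F=R.from_euler('z',-b[2],degrees=True).apply(s['contact_force']); M=R.from_euler('z',-b[2],degrees=True).apply(s['torque'])
    print('dx %.2f dy %.2f h %.2f th %.2f yawerr %.2f'%(q[0]-80+tip,q[1],q[2]-99,th,np.degrees(np.arctan2(A[1,0],A[0,0]))-b[2]),'Fbox',F.round(1),'Mbox',M.round(2))
E
python3 -c "
from h import *
where()
p,r=goal(-28,60,0);print(p,r);plan(p,r)
p,r=goal(-28,30,16);print(p,r);plan(p,r)"
```

```text
6.5 pos [0.3517 0.2396 0.3982] rot [-1.800e+02  2.000e-02  8.065e+01] F [-0.4 -0.5 -3.1] op 0.0135
dx -165.74 dy -57.39 h 289.05 th 0.00 yawerr 0.71 Fbox [-0.3 -0.6 -3.1] Mbox [-0.02 -0.08  0.02]
[0.49751512 0.27281634 0.1691    ] [180.     0.    79.94]
delta_pos [ 5.65 13.85 22.9 ] dr [-0.    0.02  0.71]
[0.50191253 0.27203621 0.15579826] [-1.64000000e+02  1.27222187e-14  7.99400000e+01]
delta_pos [ 5.65 14.29 24.23] dr [16.    0.12  0.7 ]
```

step_arm:
  increments:
    - {"delta_pos": [1.5, 3.5, 1], "dr": [0, 0, 0.2], "fingers": 1}
    - {"delta_pos": [3, 7.5, 3], "dr": [3, 0, 0.4], "fingers": 1}
    - {"delta_pos": [4.5, 11, 6.5], "dr": [7, 0, 0.6], "fingers": 1}
    - {"delta_pos": [5.4, 13.5, 11], "dr": [11, 0, 0.7], "fingers": 1}
    - {"delta_pos": [5.6, 14.3, 16], "dr": [16, 0, 0.7], "fingers": 1}

```text
time: 7.12
tool_pos: [0.5037, 0.2716, 0.2367]
tool_rot: [-2.862, 0.001, 1.395]
contact_force: [0.0, -0.4, -3.5]
opening: 0.0139
grip_force: 40.0
```

```bash
python3 -c "
from h import *
where();plan(*goal(-28,25,16))
print((robot.observe()['qpos']))"
```

```text
7.12 pos [0.5037 0.2716 0.2367] rot [-1.6398e+02  5.0000e-02  7.9900e+01] F [ 0.  -0.4 -3.5] op 0.0139
dx -26.16 dy -0.19 h 110.86 th 16.02 yawerr -0.05 Fbox [ 0.1 -0.4 -3.5] Mbox [ 0.02 -0.4   0.01]
delta_pos [0.02 2.19 8.31] dr [-0.02  0.04 -0.05]
[0.29093071 0.56710819 1.16660046 0.12430047 1.65857747 0.46255342]
```

step_arm:
  increments:
    - {"delta_pos": [0, 0.8, 3], "dr": [0, 0, 0], "fingers": 1}
    - {"delta_pos": [0, 1.6, 6], "dr": [0, 0, 0], "fingers": 1}
    - {"delta_pos": [0, 2.2, 8.3], "dr": [0, 0, 0], "fingers": 1}
    - {"delta_pos": [0, 2.55, 9.6], "dr": [0, 0, 0], "fingers": 1}
    - {"delta_pos": [0, 2.7, 10.1], "dr": [0, 0, 0], "fingers": 1}

```text
time: 7.75
tool_pos: [0.5002, 0.2717, 0.1333]
tool_rot: [-2.862, 0.002, 1.395]
contact_force: [0.7, -0.2, -3.9]
opening: 0.0137
grip_force: 40.0
```

```bash
python3 -c "
from h import *
where();plan(*goal(-28,6,16));plan(*goal(-28,0,16))
im=viewer.read_camera('scene')[:,:,::-1]; im2=viewer.read_camera('side')[:,:,::-1]
c=np.hstack([cv2.resize(im[150:310,320:470],None,fx=2.6,fy=2.6),cv2.resize(im2[200:360,190:345],None,fx=2.5,fy=2.6)])
cv2.imwrite('pics/s4.png',np.clip(c*1.6,0,255).astype(np.uint8))"
```

```text
7.75 pos [0.5002 0.2717 0.1333] rot [-1.6399e+02  1.1000e-01  7.9940e+01] F [ 0.7 -0.2 -3.9] op 0.0137
dx -29.62 dy -0.70 h 7.48 th 16.01 yawerr -0.03 Fbox [ 0.8 -0.1 -3.9] Mbox [ 0.01 -0.44 -0.05]
delta_pos [0.06 0.2  0.1 ] dr [-0.01  0.11 -0.03]
delta_pos [0.07 0.36 0.68] dr [-0.01  0.11 -0.03]
```

View pics/s4.png

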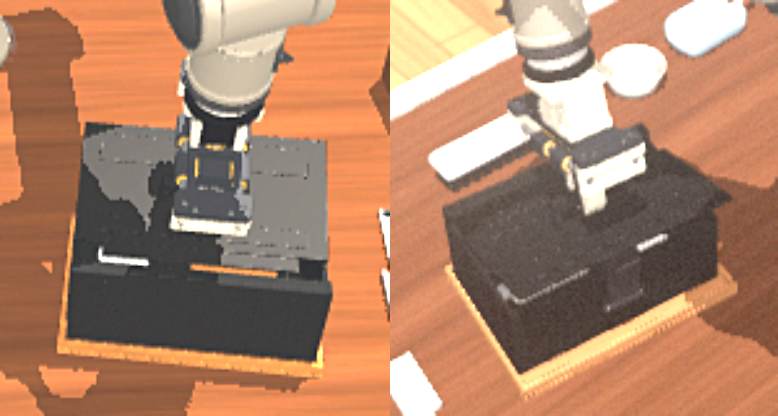

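The picture shows the lid tilted, front raised, over the box and central, with the latch clear. I'll feel downward for the side rims.

step_arm:
  increments:
    - {"delta_pos": [0.07, 0.2, 0.1], "dr": [0, 0.1, 0], "fingers": 1}
    - {"delta_pos": [0.07, 0.25, 0.28], "dr": [0, 0.1, 0], "fingers": 1}
    - {"delta_pos": [0.07, 0.29, 0.43], "dr": [0, 0.1, 0], "fingers": 1}
    - {"delta_pos": [0.07, 0.33, 0.57], "dr": [0, 0.1, 0], "fingers": 1}
    - {"delta_pos": [0.07, 0.33, 0.57], "dr": [0, 0.1, 0], "fingers": 1}

```text
time: 8.48
tool_pos: [0.5017, 0.2722, 0.1271]
tool_rot: [-2.862, 0.0, 1.395]
contact_force: [-0.6, -0.5, -3.5]
opening: 0.0137
grip_force: 40.0
```

```bash
python3 -c "
from h import *
where()"
```

```text
8.47 pos [0.5017 0.2722 0.1271] rot [-1.6399e+02  1.0000e-02  7.9930e+01] F [-0.6 -0.5 -3.5] op 0.0137
dx -28.24 dy 0.15 h 1.32 th 16.01 yawerr -0.02 Fbox [-0.5 -0.6 -3.5] Mbox [-0.02 -0.45 -0.  ]
```

step_arm:
  increments:
    - {"delta_pos": [0, 0.015, 0.05], "dr": [0, 0, 0], "fingers": 1}
    - {"delta_pos": [0, 0.03, 0.1], "dr": [0, 0, 0], "fingers": 1}
    - {"delta_pos": [0, 0.04, 0.14], "dr": [0, 0, 0], "fingers": 1}
    - {"delta_pos": [0, 0.05, 0.18], "dr": [0, 0, 0], "fingers": 1}
    - {"delta_pos": [0, 0.05, 0.18], "dr": [0, 0, 0], "fingers": 1}

```text
time: 9.1
tool_pos: [0.5018, 0.2722, 0.1255]
tool_rot: [-2.862, 0.0, 1.395]
contact_force: [-0.5, -0.0, -2.6]
opening: 0.0136
grip_force: 40.0
```

```bash
python3 -c "
from h import *
where()"
```

```text
9.1 pos [0.5018 0.2722 0.1255] rot [-164.01    0.     79.93] F [-0.5 -0.  -2.6] op 0.0136
dx -28.14 dy 0.17 h -0.29 th 15.99 yawerr -0.02 Fbox [-0.5 -0.1 -2.6] Mbox [-0.06 -0.32  0.01]
```

Light contact with the rims starts at h≈-0.3 mm, so the heights agree. I'll lift 1 mm and slide in under the ledge, stopping short of home.

step_arm:
  increments:
    - {"delta_pos": [0, -0.03, -0.1], "dr": [0, 0, 0], "fingers": 1}
    - {"delta_pos": [0, 0.45, -0.24], "dr": [0, 0, 0], "fingers": 1}
    - {"delta_pos": [0, 0.95, -0.38], "dr": [0, 0, 0], "fingers": 1}
    - {"delta_pos": [0, 1.5, -0.54], "dr": [0, 0, 0], "fingers": 1}
    - {"delta_pos": [0, 1.89, -0.65], "dr": [0, 0, 0], "fingers": 1}

```text
time: 9.72
tool_pos: [0.522, 0.2686, 0.1263]
tool_rot: [-2.862, 0.0, 1.395]
contact_force: [-0.5, 0.0, -3.2]
opening: 0.014
grip_force: 40.0
```

```bash
python3 -c "
from h import *
where()"
```

```text
9.72 pos [0.522  0.2686 0.1263] rot [-1.6401e+02  1.0000e-02  7.9910e+01] F [-0.5  0.  -3.2] op 0.014
dx -7.66 dy 0.07 h 0.52 th 15.99 yawerr -0.03 Fbox [-0.5 -0.1 -3.2] Mbox [ 0.01 -0.42 -0.02]
```

step_arm:
  increments:
    - {"delta_pos": [0, 0.14, -0.04], "dr": [0, 0, 0], "fingers": 1}
    - {"delta_pos": [0, 0.29, -0.08], "dr": [0, 0, 0], "fingers": 1}
    - {"delta_pos": [0, 0.41, -0.12], "dr": [0, 0, 0], "fingers": 1}
    - {"delta_pos": [0, 0.53, -0.15], "dr": [0, 0, 0], "fingers": 1}
    - {"delta_pos": [0, 0.62, -0.18], "dr": [0, 0, 0], "fingers": 1}

```text
time: 10.35
tool_pos: [0.5278, 0.2676, 0.1265]
tool_rot: [-2.862, 0.0, 1.395]
contact_force: [-0.4, 0.4, -3.5]
opening: 0.0138
grip_force: 40.0
```

```bash
python3 -c "
from h import *
where()"
```

```text
10.35 pos [0.5278 0.2676 0.1265] rot [-164.01    0.     79.93] F [-0.4  0.4 -3.5] op 0.0138
dx -1.69 dy 0.16 h 0.70 th 15.99 yawerr -0.01 Fbox [-0.5  0.4 -3.5] Mbox [-0.   -0.48 -0.01]
```

step_arm:
  increments:
    - {"delta_pos": [0, 0.05, -0.01], "dr": [0, 0, 0], "fingers": 1}
    - {"delta_pos": [0, 0.1, -0.03], "dr": [0, 0, 0], "fingers": 1}
    - {"delta_pos": [0, 0.16, -0.045], "dr": [0, 0, 0], "fingers": 1}
    - {"delta_pos": [0, 0.21, -0.06], "dr": [0, 0, 0], "fingers": 1}
    - {"delta_pos": [0, 0.26, -0.07], "dr": [0, 0, 0], "fingers": 1}

```text
time: 10.98
tool_pos: [0.5303, 0.2672, 0.1264]
tool_rot: [-2.862, 0.0, 1.395]
contact_force: [-2.3, 0.9, -3.0]
opening: 0.0137
grip_force: 40.0
```

```bash
python3 -c "
from h import *
where()"
```

```text
10.97 pos [0.5303 0.2672 0.1264] rot [-163.98    0.     79.92] F [-2.3  0.9 -3. ] op 0.0137
dx 0.79 dy 0.20 h 0.62 th 16.02 yawerr -0.02 Fbox [-2.4  0.5 -3. ] Mbox [ 0.07 -0.21 -0.13]
```

Back-wall contact: Fx is -2.4 N at dx≈0.8 mm, as expected. I'll push 0.6 mm more to confirm it is home on both sides, and lower onto the rims.

step_arm:
  increments:
    - {"delta_pos": [0, 0.03, 0], "dr": [0, 0, 0], "fingers": 1}
    - {"delta_pos": [0, 0.05, 0.0], "dr": [0, 0, 0.1], "fingers": 1}
    - {"delta_pos": [0, 0.07, 0.03], "dr": [0, 0, 0.1], "fingers": 1}
    - {"delta_pos": [0, 0.08, 0.06], "dr": [0, 0, 0.1], "fingers": 1}
    - {"delta_pos": [0, 0.08, 0.06], "dr": [0, 0, 0.1], "fingers": 1}

```text
time: 11.6
tool_pos: [0.5304, 0.2672, 0.1258]
tool_rot: [-2.861, 0.001, 1.394]
contact_force: [-5.0, 1.4, -0.5]
opening: 0.0139
grip_force: 40.0
```

```bash
python3 -c "
from h import *
where();s=robot.observe();print('swing:');
for th in(12,8,4,2,0.):
    for sh in (1.2,):
        plan(*goal(sh,0,th,0.2,[*BOX[:2],-10.1]))"
```

```text
11.6 pos [0.5304 0.2672 0.1258] rot [-1.6393e+02  4.0000e-02  7.9850e+01] F [-5.   1.4 -0.5] op 0.0139
dx 0.85 dy 0.12 h -0.09 th 16.07 yawerr -0.10 Fbox [-5.2  0.5 -0.5] Mbox [ 0.07  0.53 -0.01]
swing:
delta_pos [-0.   -0.02  0.42] dr [-4.07  0.02 -0.06]
delta_pos [-0.   -0.03  0.86] dr [-8.07  0.03 -0.06]
delta_pos [-0.   -0.    1.29] dr [-12.07   0.03  -0.06]
delta_pos [-0.    0.03  1.5 ] dr [-14.07   0.03  -0.06]
delta_pos [-0.    0.06  1.72] dr [-16.07   0.03  -0.06]
```

The lip is home. dx stays at 0.85 mm with -5.2 N, and Mz≈0, so both sides touch. Now I'll swing the front down slowly while keeping that light push.

step_arm:
  increments:
    - {"delta_pos": [0, -0.01, 0.1], "dr": [-1, 0, 0], "fingers": 1}
    - {"delta_pos": [0, -0.01, 0.22], "dr": [-2.2, 0, 0], "fingers": 1}
    - {"delta_pos": [0, -0.02, 0.36], "dr": [-3.5, 0, 0], "fingers": 1}
    - {"delta_pos": [0, -0.03, 0.5], "dr": [-4.8, 0, 0], "fingers": 1}
    - {"delta_pos": [0, -0.03, 0.63], "dr": [-6, 0, 0], "fingers": 1}

```text
time: 12.22
tool_pos: [0.5281, 0.2676, 0.1195]
tool_rot: [-2.966, 0.001, 1.393]
contact_force: [-5.1, 1.9, -0.6]
opening: 0.0136
grip_force: 40.0
```

```bash
python3 -c "
from h import *
where()
for th in(6,4,2,0.):
    plan(*goal(.85,0,th,0.1,[*BOX[:2],-10.15]))"
```

```text
12.22 pos [0.5281 0.2676 0.1195] rot [-1.6993e+02  5.0000e-02  7.9840e+01] F [-5.1  1.9 -0.6] op 0.0136
dx 0.96 dy 0.08 h -0.25 th 10.07 yawerr -0.11 Fbox [-5.4  0.9 -0.6] Mbox [ 0.08  0.65 -0.04]
delta_pos [-0.01 -0.05  0.42] dr [-4.07  0.04 -0.02]
delta_pos [-0.01 -0.06  0.63] dr [-6.07  0.04 -0.01]
delta_pos [-0.01 -0.05  0.85] dr [-8.07  0.05 -0.01]
delta_pos [-0.01 -0.04  1.07] dr [-1.007e+01  5.000e-02 -1.000e-02]
```

step_arm:
  increments:
    - {"delta_pos": [0, -0.01, 0.13], "dr": [-1.2, 0, 0], "fingers": 1}
    - {"delta_pos": [0, -0.02, 0.25], "dr": [-2.4, 0, 0], "fingers": 1}
    - {"delta_pos": [0, -0.03, 0.38], "dr": [-3.6, 0, 0], "fingers": 1}
    - {"delta_pos": [0, -0.03, 0.5], "dr": [-4.8, 0, 0], "fingers": 1}
    - {"delta_pos": [0, -0.03, 0.63], "dr": [-6, 0, 0], "fingers": 1}

```text
time: 12.85
tool_pos: [0.5269, 0.2678, 0.1139]
tool_rot: [-3.071, 0.001, 1.393]
contact_force: [-4.4, 0.7, 4.4]
opening: 0.0138
grip_force: 40.0
```

```bash
python3 -c "
from h import *
where()
for th in(2,0.):
    plan(*goal(.95,0,th,0.1,[*BOX[:2],-10.15]))"
```

```text
12.85 pos [0.5269 0.2678 0.1139] rot [-1.7596e+02  3.0000e-02  7.9830e+01] F [-4.4  0.7  4.4] op 0.0138
dx 1.26 dy 0.09 h 0.48 th 4.04 yawerr -0.11 Fbox [-4.5 -0.1  4.4] Mbox [-0.03  1.1  -0.01]
delta_pos [-0.01 -0.04  0.27] dr [-2.04  0.03 -0.02]
delta_pos [-0.01 -0.05  0.49] dr [-4.04  0.03 -0.02]
```

step_arm:
  increments:
    - {"delta_pos": [0, -0.01, 0.07], "dr": [-0.5, 0, 0], "fingers": 1}
    - {"delta_pos": [0, -0.02, 0.13], "dr": [-1, 0, 0], "fingers": 1}
    - {"delta_pos": [0, -0.02, 0.2], "dr": [-1.5, 0, 0], "fingers": 1}
    - {"delta_pos": [0, -0.02, 0.26], "dr": [-2, 0, 0], "fingers": 1}
    - {"delta_pos": [0, -0.02, 0.26], "dr": [-2, 0, 0], "fingers": 1}

```text
time: 13.48
tool_pos: [0.5262, 0.2679, 0.1112]
tool_rot: [-3.105, 0.001, 1.394]
contact_force: [-7.4, 1.5, 3.8]
opening: 0.0137
grip_force: 40.0
```

```bash
python3 -c "
from h import *
where()
for th in(1,0.):
    plan(*goal(1.2,0,th,0.1,[*BOX[:2],-10.15]))"
```

```text
13.47 pos [0.5262 0.2679 0.1112] rot [-1.7789e+02  5.0000e-02  7.9840e+01] F [-7.4  1.5  3.8] op 0.0137
dx 0.88 dy 0.09 h -0.18 th 2.11 yawerr -0.10 Fbox [-7.6  0.2  3.8] Mbox [ 0.01  1.15 -0.08]
delta_pos [-0.01  0.02  0.1 ] dr [-1.11  0.05 -0.01]
delta_pos [-0.01  0.02  0.21] dr [-2.11  0.05 -0.01]
```

The front locating lip is going in: θ is 2.1° with forces under 8 N. I'll continue to level, easing the back push a little.

step_arm:
  increments:
    - {"delta_pos": [0, -0.01, 0.06], "dr": [-0.6, 0, 0], "fingers": 1}
    - {"delta_pos": [0, -0.02, 0.12], "dr": [-1.2, 0, 0], "fingers": 1}
    - {"delta_pos": [0, -0.03, 0.18], "dr": [-1.7, 0, 0], "fingers": 1}
    - {"delta_pos": [0, -0.03, 0.22], "dr": [-2.1, 0, 0], "fingers": 1}
    - {"delta_pos": [0, -0.03, 0.22], "dr": [-2.1, 0, 0], "fingers": 1}

```text
time: 14.1
tool_pos: [0.526, 0.268, 0.1091]
tool_rot: [3.141, 0.001, 1.393]
contact_force: [-7.7, 2.3, 3.9]
opening: 0.0142
grip_force: 40.0
```

```bash
python3 -c "
from h import *
where()"
```

```text
14.1 pos [0.526  0.268  0.1091] rot [1.7999e+02 4.0000e-02 7.9840e+01] F [-7.7  2.3  3.9] op 0.0142
dx 0.87 dy 0.10 h 0.05 th -0.01 yawerr -0.10 Fbox [-8.   0.9  3.9] Mbox [-0.03  1.18  0.02]
```

step_arm:
  increments:
    - {"delta_pos": [0, -0.03, 0.04], "dr": [0, 0, 0], "fingers": 1}
    - {"delta_pos": [0, -0.05, 0.08], "dr": [-0.2, 0, 0], "fingers": 1}
    - {"delta_pos": [0, -0.06, 0.12], "dr": [-0.4, 0, 0], "fingers": 1}
    - {"delta_pos": [0, -0.06, 0.15], "dr": [-0.5, 0, 0], "fingers": 1}
    - {"delta_pos": [0, -0.06, 0.15], "dr": [-0.5, 0, 0], "fingers": 1}

```text
time: 14.72
tool_pos: [0.5262, 0.268, 0.1091]
tool_rot: [3.131, -0.0, 1.393]
contact_force: [-7.1, -0.3, 12.2]
opening: 0.0138
grip_force: 40.0
```

```bash
python3 -c "
from h import *
where()
im=viewer.read_camera('scene')[:,:,::-1]; im2=viewer.read_camera('side')[:,:,::-1]
c=np.hstack([cv2.resize(im[190:300,335:455],None,fx=3.3,fy=4,interpolation=2),cv2.resize(im2[240:350,200:330],None,fx=3,fy=4,interpolation=2)])
cv2.imwrite('pics/s5.png',np.clip(c*1.8,0,255).astype(np.uint8))"
```

```text
14.72 pos [0.5262 0.268  0.1091] rot [179.38  -0.    79.83] F [-7.1 -0.3 12.2] op 0.0138
dx 1.17 dy 0.12 h 0.67 th -0.62 yawerr -0.11 Fbox [-7.  -1.6 12.2] Mbox [-0.36  1.5  -0.12]
```

View pics/s5.png

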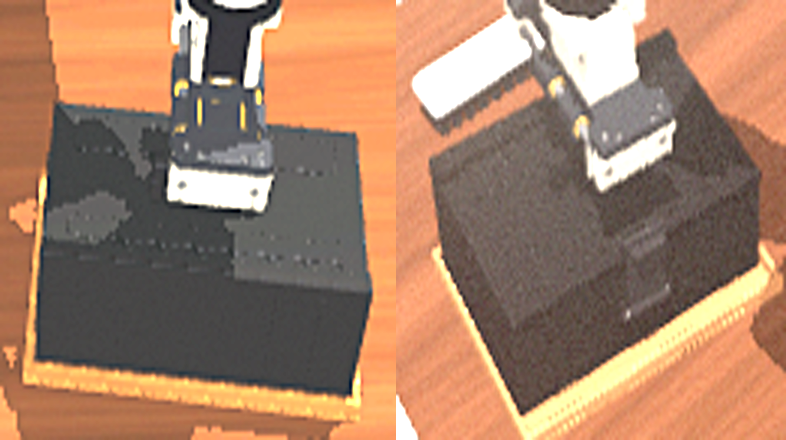

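The lid looks flush in both views, with the latch upright at (650, 255) in the side crop. TCP z stayed at 0.1091 while the press rose to about 15 N, so the lid is bottomed. I'll ease the push and tug lightly upward to confirm the latch caught.

step_arm:
  increments:
    - {"delta_pos": [0, -0.04, -0.06], "dr": [0.2, 0, 0], "fingers": 1}
    - {"delta_pos": [0, -0.08, -0.12], "dr": [0.4, 0, 0], "fingers": 1}
    - {"delta_pos": [0, -0.12, -0.17], "dr": [0.5, 0, 0], "fingers": 1}
    - {"delta_pos": [0, -0.14, -0.22], "dr": [0.5, 0, 0], "fingers": 1}
    - {"delta_pos": [0, -0.14, -0.27], "dr": [0.5, 0, 0], "fingers": 1}

```text
time: 15.45
tool_pos: [0.525, 0.268, 0.1094]
tool_rot: [3.14, 0.001, 1.393]
contact_force: [0.2, 0.4, -2.8]
opening: 0.0137
grip_force: 40.0
```

```bash
python3 -c "
from h import *
where()"
```

```text
15.45 pos [0.525  0.268  0.1094] rot [1.7991e+02 5.0000e-02 7.9820e+01] F [ 0.2  0.4 -2.8] op 0.0137
dx -0.06 dy -0.13 h 0.41 th -0.09 yawerr -0.12 Fbox [ 0.1  0.4 -2.8] Mbox [-0.   -0.13 -0.06]
```

step_arm:
  increments:
    - {"delta_pos": [0, 0.02, -0.04], "dr": [0, 0, 0], "fingers": 1}
    - {"delta_pos": [0, 0.04, -0.08], "dr": [0.2, 0, 0], "fingers": 1}
    - {"delta_pos": [0, 0.05, -0.12], "dr": [0.4, 0, 0], "fingers": 1}
    - {"delta_pos": [0, 0.05, -0.16], "dr": [0.6, 0, 0], "fingers": 1}
    - {"delta_pos": [0, 0.05, -0.16], "dr": [0.6, 0, 0], "fingers": 1}

```text
time: 16.08
tool_pos: [0.5252, 0.268, 0.111]
tool_rot: [-3.132, 0.001, 1.393]
contact_force: [0.0, 0.5, -7.0]
opening: 0.0137
grip_force: 40.0
```

```bash
python3 -c "
from h import *
where()"
```

```text
16.07 pos [0.5252 0.268  0.111 ] rot [-1.7945e+02  6.0000e-02  7.9830e+01] F [ 0.   0.5 -7. ] op 0.0137
dx 0.01 dy -0.08 h 1.33 th 0.55 yawerr -0.11 Fbox [-0.1  0.5 -7. ] Mbox [ 0.04 -0.26  0.  ]
```

The tug meets 3.5 N beyond the lid's weight, so the latch and ledge hold it. I'll set it back down with a light press and nudge home, then release.

step_arm:
  increments:
    - {"delta_pos": [0, 0.04, 0.08], "dr": [-0.3, 0, 0], "fingers": 1}
    - {"delta_pos": [0, 0.08, 0.16], "dr": [-0.6, 0, 0], "fingers": 1}
    - {"delta_pos": [0, 0.14, 0.24], "dr": [-0.7, 0, 0], "fingers": 1}
    - {"delta_pos": [0, 0.16, 0.3], "dr": [-0.7, 0, 0], "fingers": 1}
    - {"delta_pos": [0, 0.16, 0.3], "dr": [-0.7, 0, 0], "fingers": 1}

```text
time: 16.7
tool_pos: [0.5259, 0.268, 0.1093]
tool_rot: [3.14, 0.001, 1.393]
contact_force: [-8.1, 0.5, 4.8]
opening: 0.0139
grip_force: 40.0
```

```bash
python3 -c "
from h import *
where()"
```

```text
16.7 pos [0.5259 0.268  0.1093] rot [1.7988e+02 4.0000e-02 7.9840e+01] F [-8.1  0.5  4.8] op 0.0139
dx 0.84 dy 0.06 h 0.36 th -0.12 yawerr -0.10 Fbox [-8.  -0.9  4.8] Mbox [-0.19  1.1  -0.02]
```

step_arm:
  increments:
    - {"delta_pos": [0, -0.06, -0.02], "dr": [0, 0, 0], "fingers": 1}
    - {"delta_pos": [0, -0.1, -0.05], "dr": [0.1, 0, 0], "fingers": 1}
    - {"delta_pos": [0, -0.1, -0.08], "dr": [0.1, 0, 0], "fingers": 0}
    - {"delta_pos": [0, -0.1, -0.08], "dr": [0.1, 0, 0], "fingers": -1}
    - {"delta_pos": [0, -0.1, -0.08], "dr": [0.1, 0, 0], "fingers": -1}

```text
time: 17.32
tool_pos: [0.5265, 0.2679, 0.1095]
tool_rot: [3.139, 0.0, 1.393]
contact_force: [0.6, 0.7, 0.6]
opening: 0.0391
grip_force: 0.0
```

step_arm:
  increments:
    - {"delta_pos": [0, 0, 0], "dr": [0, 0, 0], "fingers": -1}
    - {"delta_pos": [0, 0, 0], "dr": [0, 0, 0], "fingers": -1}
    - {"delta_pos": [0, 0, -0.5], "dr": [0, 0, 0], "fingers": -1}
    - {"delta_pos": [0, 0, -2], "dr": [0, 0, 0], "fingers": -1}
    - {"delta_pos": [0, 0, -5], "dr": [0, 0, 0], "fingers": -1}

```text
time: 17.95
tool_pos: [0.5255, 0.2678, 0.1598]
tool_rot: [3.141, 0.001, 1.393]
contact_force: [0.5, 0.1, 0.4]
opening: 0.0887
grip_force: 0.0
```

step_arm:
  increments:
    - {"delta_pos": [0, 0, -3], "dr": [0, 0, 0], "fingers": -1}
    - {"delta_pos": [-2, -4, -6], "dr": [0, 0, 0], "fingers": -1}
    - {"delta_pos": [-4, -8, -9], "dr": [0, 0, 0], "fingers": -1}
    - {"delta_pos": [-8, -11, -11], "dr": [0, 0, 0], "fingers": -1}
    - {"delta_pos": [-12, -13, -12], "dr": [0, 0, 0], "fingers": -1}

```text
time: 18.58
tool_pos: [0.3755, 0.1724, 0.2815]
tool_rot: [3.136, -0.001, 1.395]
contact_force: [0.3, -0.0, 1.1]
opening: 0.0917
grip_force: 0.0
```

```bash
python3 -c "
from h import *
where()
im=viewer.read_camera('scene')[:,:,::-1]; im2=viewer.read_camera('side')[:,:,::-1]
c=np.hstack([cv2.resize(im[190:300,335:455],None,fx=3.3,fy=4,interpolation=2),cv2.resize(im2[240:350,200:330],None,fx=3,fy=4,interpolation=2)])
cv2.imwrite('pics/s6.png',np.clip(c*1.8,0,255).astype(np.uint8))"
```

```text
18.57 pos [0.3755 0.1724 0.2815] rot [ 1.797e+02 -5.000e-02  7.991e+01] F [ 0.3 -0.   1.1] op 0.0917
dx -130.59 dy -120.19 h 172.68 th -0.30 yawerr -0.03 Fbox [0.3 0.  1.1] Mbox [-0.04 -0.09  0.02]
```

View pics/s6.png

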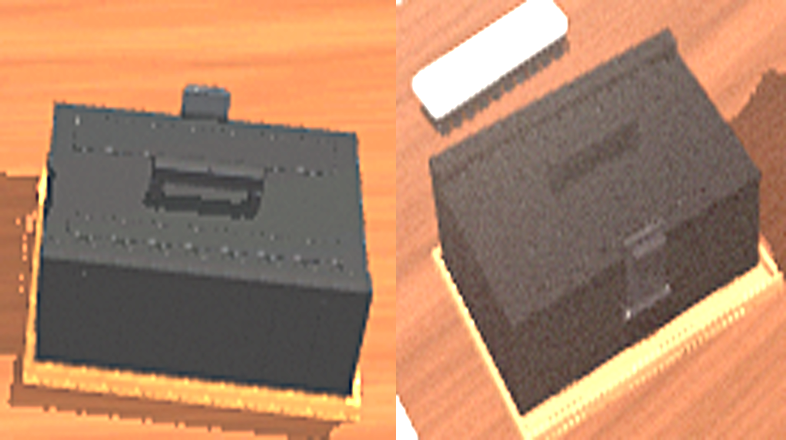

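The lid sits flush under the ledge, the latch is upright over the front edge at (205, 100) in the scene crop, and the robot is clear of everything. I'll hand in.

```bash
python3 -c "
from cell import robot
print(robot.hand_in())"
```

```text
the job is handed in; nothing more can be done
None
```

The shoebox is shut: the lid's back lip is home under the ledge, the lid sits flush and the latch held against a light upward tug. The gripper is clear, and the job was handed in at about 19 s.

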